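# Eject the capped pigment jar from the capping stand and set it on the coaster

### The arm

A 7-joint arm with a two-finger parallel gripper is mounted at the origin on a cart in front of the work surface, level with it; the furniture and walls round the work are solid. World frame = base frame: x ahead of the robot, y to its left, z up, the work surface at z = 0. Lengths are in m, angles in rad, forces in N, time in s.
With the tool pointing down it reaches from about 0.4 to 0.85 m from the base axis. Payload 10.4 kg.
Tool frame: the origin (TCP) lies at the centre of the arm's flange, where the gripper is bolted on; the fingertips stand 173 mm ahead of it and the grasp point (between the pads) lies 155 mm ahead of it; z points along the fingers, y is the line along which they close (so a half turn about z gives the same grasp; the last joint's range is limited). The gripper opens to 85 mm and grips with 20 to 120 N. Pads are 22 mm wide; open, the fingers measure 114 mm over their backs; the gripper's body (76 mm by 85 mm) begins 54 mm behind the grasp point. The pads swing forward as they close: fully open they stand 13 mm farther back than shut.
Start: joints at [1.16, 0.332, -0.065, 1.46, 0.022, 1.35, -0.088], TCP at [0.236, -0.579, 0.405] pointing down, gripper open.
Joint ranges: [-2.6, 2.6], [-0.5, 2.12], [-1.47, 1.34], [0.16, 2.42], [-1.27, 4.41], [0.06, 2.06], [-2.6, 2.6]. Speed limits (rad/s): [2.22, 2.22, 2.79, 2.79, 3.14, 3.14, 3.14].

### API

Orientations are given as a unit quaternion [x, y, z, w].
In Python, from workcell import manip, viewer, finder gives the robot as it stands.
- The arm moves only by the tool arm_command, never from a script. Its argument "plan" is a list of rows, each an object with "dp": the shift along the tool's x, y, z in mm, a list of three; "spin": the turn about the tool's z in rad. A call has 1 to 5 rows; each row shifts and turns the commanded pose from where the row before left it, along the tool's axes as they then stand; what a row does not reach is not made up. A row lasts 1/10 s, in which the tool goes at most 50 mm and 8.59 degrees, less where a joint would pass 70% of its speed; a pose out of reach is approached as far as the arm can. A call is refused whole if a number of a shift passes 50 or a number of a turn 0.15, either way. A call with a gripper value outside its range is refused whole. "grip" is the closure, from -1 (fully open) to 1 (shut), set as the call begins (left out, the last holds). The fingers move at their own pace and stop on an object; "newtons" is the grip in N (left out, the last holds). Time passes only in rows, so rows that do not move let the fingers close. It gives the time, the measured TCP pose, the force, the opening and the grip force at its end, in the units of the state.
- manip.get_obs(): the state, without advancing time (a new reading comes with each control period).
- viewer.camera(name): name is "scene" or "top"; returns the picture (400x640x3 uint8, blue, green, red); there is no depth.
- viewer.camera_params(name): a dict with "vertical_fov" (degrees; the focal length in pixels is half the picture's height over the tangent of half this angle, whatever the lens; pixels are square), "cx", "cy" (the principal point, pixels), "k1" (the pictures are not rectified: a ray, as slopes to the right and down, at radius r is drawn at 1 + k1 r^2 times it, then the intrinsics apply), "R" (3x3) and "t" (3): a world point X has camera coordinates R X + t. Camera axes: x right, y down, z forward; pixel columns grow to the right and rows downward; lengths in m; the calibration is good to about 2 mm. A picture is of the moment at which its call begins. camera_params takes no time and is no camera call.
- manip.hand_in(): hands the job in; it is judged then, once.
Trained networks look in the newest picture that a camera, given by its name, has taken for a name from the list of things; names that differ only in an ending like _2 or _b are one class to them, and where a whole thing is asked for, a point or a joint stands for the part that bears it (a point fixed in the world has none). Each returns a list of dicts, best first, with "score" (0 to 1); they miss things now and then, are a little off and sometimes report something else, mostly with a low value. They report only what shows in the picture. A call takes as long as a camera call.
- finder.find_in(camera, thing): "position" ([x, y, z] in m, in world coordinates, good to about 4 mm: the middle of the surface that is visible of it).
The state is a dict: "clock": time; "joint_pos": joint angles; "joint_velocities": joint speeds; "tau": joint torques, N m; "position": TCP position; "ee_rot": TCP orientation; "ft_force": force on the tool from outside, world axes, zero at the start; "torque": the same for the moment, N m; "grip_width": opening from 0.0 (shut) to 1.0 (fully open); "grasp_force": force on a finger pad.
Only numpy, scipy, OpenCV 4.12 (cv2) and the standard library are available. Lean on these libraries where they do the work, as an engineer would, in place of code of your own. Each camera call takes 0.05 s, during which the arm holds its last target. There are 200 camera calls.

### The job

The small blue jar with the black lid sits sunk in the pocket of the sloping capping stand. Press the stand's red ejector lever right down so that the jar rises, then take the jar out and stand it upright in the middle of the round cork coaster, setting it down without banging. Leave the other things on the bench where they are.

Things in the scene. Friction and masses are not known exactly. Their poses are not given: they have to be found in the camera images.
- jar_center (a point): Centre, half-way up, of the blue pigment jar with a black screw lid: a rigid cylinder 58 mm tall, body 48 mm in diameter for the lower 45 mm, lid 45 mm for the upper 13 mm, 0.11 to 0.22 kg. z axis = the jar's axis, towards the lid. At first sunk in the stand's pocket and along its axis, the lid 1 mm below the block's top face; once risen, grip it across lid and body.
- pocket_mouth (a point): Centre of the pocket's mouth in the top face of the grey block, about 105 mm above the bench. z axis = the pocket's axis, pointing out; it leans 25 degrees from vertical, mostly to the robot's right (-y) and a little towards the robot. x axis = up the slope of the face, on the lever's side; y axis = level. The round pocket is 51 mm in diameter.
- block: The fixed grey capping block, 90 x 90 mm across its flat top face and 66 mm deep; origin at the centre of its underside, axes as pocket_mouth's. With the lever right down, the ejector pad in its pocket has risen 32 mm along the z axis, so the jar stands 31 mm proud of the face and is held there.
- lever_pad (a point): Centre of the top of the red lever pad (40 x 40 x 10 mm), behind the high side of the stand, to the left as the robot sees it. It moves with the lever: 72 mm out from a level pivot 62 mm above the bench. At first the arm slopes up 0.27 rad, pad top 87 mm above the bench; right down it slopes down 0.27 rad, pad top 49 mm above the bench and 3 mm further away from the block (level).
- lever (a joint): Ejector lever: 0 = up (jar sunk), 0.54 rad = right down on its stop (jar fully risen). It is stiff, needs 5 to 8 N downwards on the pad, and stays where it is left, also under the jar's weight.
- coaster_top (a point): Centre of the top of the round cork coaster, 100 mm in diameter, 6 mm thick, fixed on a 12 mm plywood board: its top is 18 mm above the bench.
- coaster: The cork coaster itself; origin at the centre of its underside.
- blue_jar: The blue jar itself; origin at the centre of its underside, z along its axis.
- green_jar: Bystander: green jar with a red lid, 54 mm in diameter, 58 mm tall; origin at the centre of its underside.
- stamp: Bystander: wooden stamping block with a knob, 62 x 62 x 64 mm; origin at the centre of its underside.
- mug: Bystander: white mug, 92 x 123 x 95 mm; origin at its underside.
- tape: Bystander: roll of masking tape lying flat, 98 mm in diameter, 25 mm tall; origin at its underside.
- brush: Bystander: big brush lying on the bench, 240 mm long; origin at its underside.
- pot: Bystander: pot with pale glaze colour, 71 mm in diameter, 43 mm tall; origin at its underside.
- scissors: Bystander: blue scissors lying on the bench, 199 mm long; origin at their underside.
- lamp_shade (a point): Obstacle, fixed: middle of the rim of the green desk lamp's shade, which is about 160 mm wide and spans heights from 280 to 410 mm; keep the wrist clear of it, or pass on the robot's side of it or above it. Its base and post stand behind the capping stand, 150 mm beyond it. The cabinets further left, with fronts at about x = 0.66, are 0.29 to 0.62 m tall.

How it is judged:
On the way:
1. the lever is pressed down and the jar stands risen in its pocket (value of joint lever above 0.46 rad and distance between jar_center and pocket_mouth below 0.012 m), for 0.2 s.
At the end, for the whole second after the job is handed in: The blue jar stands upright (within 0.1 rad) and at rest on the cork coaster, lid up, its axis within 28 mm of the coaster's centre, released (horizontal distance between jar_center and coaster_top below 0.028 m and angle between blue_jar's own z axis and vertical below 0.1 rad and height (world z) of jar_center between 0.041 and 0.053 m and linear speed of blue_jar below 0.02 m/s); the robot touches nothing.
It fails at once if the jar is banged down on the coaster (over 45 N) (contact force between blue_jar and coaster above 45 N).
It fails at once if a bystander is pushed more than 30 mm (distance of any of green_jar, stamp, mug, tape, brush, pot, scissors from where it was at the start of the episode above 0.03 m).
It also fails if it takes over 66 s, if anything falls off the work surface, if the arm or the gripper's body presses on something with over 40 N, if the wrist force passes 120 N, or if a joint passes its speed limit or range.

## Working session

There is one attempt and no reset: what is moved stays moved. The work goes in short steps, Python scripts to look and compute and a tool call to move; the robot and the scene stay as the last step left them, time stands still between calls to the robot, and variables do not carry over. Pictures are saved under pics/ and viewed, at most 10 in all, crops included, and the job is handed in when it is done.

Besides the shell and the picture viewer there is one more tool, called by a JSON object that holds its "fn" and its "kwargs", one argument or row to a line. arm_command: Moves the arm, as the interface text tells. Its arguments: {"type":"object","properties":{"plan":{"type":"array","items":{"type":"object","properties":{"dp":{"type":"array","items":{"type":"number"}},"spin":{"type":"number"}}}},"grip":{"type":"number"},"newtons":{"type":"number"}},"required":["plan"]}

```bash
mkdir -p pics
cat > h.py <<'E'
import numpy as np, cv2
from workcell import manip, viewer, finder
from scipy.spatial.transform import Rotation as Ro
np.set_printoptions(precision=4,suppress=True)
def snap(c,n):
    im=viewer.camera(c); cv2.imwrite(f'pics/{n}.png',im); return im
def K(c):
    p=viewer.camera_params(c); f=200/np.tan(np.radians(p['vertical_fov'])/2)
    return p,f,np.array(p['R']),np.array(p['t'])
def proj(c,X):
    p,f,R,t=K(c); q=R@np.array(X)+t; s=q[:2]/q[2]; s=s*(1+p['k1']*(s@s)); return np.array([p['cx'],p['cy']])+f*s
def ray_z(c,uv,z):
    p,f,R,t=K(c); d=(np.array(uv)-[p['cx'],p['cy']])/f; s=d.copy()
    for _ in range(20): s=d/(1+p['k1']*(s@s))
    v=R.T@np.append(s,1); o=-R.T@t; return o+v*(z-o[2])/v[2]
def st():
    o=manip.get_obs(); r=Ro.from_quat(o['ee_rot'])
    print('t',o['clock'],'p',np.array(o['position']),'\nR',r.as_matrix().round(3).tolist(),'\nq',np.array(o['joint_pos']),'F',np.array(o['ft_force']),'w',o['grip_width'],o['grasp_force']); return o,r.as_matrix()
E
python3 - <<'E'
from h import *
st()
for c in ['scene','top']:
    snap(c,c+'0'); print(c,-K(c)[2].T@K(c)[3])
    for th in ['jar_center','pocket_mouth','block','lever_pad','coaster_top','green_jar','stamp','mug','tape','brush','pot','scissors','lamp_shade']:
        print(c,th,[(np.array(d['position']).round(3).tolist(),round(d['score'],2)) for d in finder.find_in(c,th)[:2]])
E
```

```text
t 0.0 p [ 0.2363 -0.5785  0.4039] 
R [[0.926, 0.378, -0.001], [0.378, -0.926, 0.001], [-0.0, -0.001, -1.0]] 
q [ 1.1604  0.3329 -0.0647  1.461   0.0216  1.3499 -0.0885] F [-0.1209  0.3444  0.0226] w 1.0049105934135016 0.0
scene [-0.1004  0.9968  0.805 ]
scene jar_center []
scene pocket_mouth [([0.392, -0.333, 0.09], 0.58)]
scene block [([0.39, -0.334, 0.088], 0.73), ([0.608, -0.501, 0.027], 0.21)]
scene lever_pad []
scene coaster_top [([0.451, -0.035, 0.013], 0.74)]
scene green_jar [([0.579, 0.038, 0.039], 0.56)]
scene stamp [([0.596, 0.143, 0.02], 0.94)]
scene mug [([0.607, 0.294, 0.07], 0.8)]
scene tape [([0.401, -0.593, 0.021], 0.77)]
scene brush []
scene pot [([0.608, -0.499, 0.029], 0.7), ([0.578, 0.037, 0.041], 0.5)]
scene scissors [([0.59, 0.505, 0.01], 0.77)]Traceback (most recent call last):
  File "<stdin>", line 6, in <module>
ValueError: it knows: block, blue_jar, brush, coaster, coaster_top, green_jar, jar_center, lever, lever_pad, mug, pocket_mouth, pot, scissors, stamp, tape
```

Run:
```python
from h import *
for c in ['top','scene']:
    if c=='top': snap(c,c+'0'); print(c,-K(c)[2].T@K(c)[3])
    for th in (['jar_center','blue_jar','pocket_mouth','block','lever_pad','lever','coaster_top','coaster','green_jar','brush','pot','tape'] if c=='top' else ['lever','lever_pad','blue_jar']):
        print(c,th,[(np.array(d['position']).round(3).tolist(),round(d['score'],2)) for d in finder.find_in(c,th)[:2]])
a=cv2.imread('pics/scene0.png');b=cv2.imread('pics/top0.png')
```

```text
top [ 0.2679 -0.0535  1.8978]
top jar_center []
top blue_jar [([0.405, -0.355, 0.102], 0.4), ([0.402, -0.379, 0.102], 0.39)]
top pocket_mouth [([0.404, -0.354, 0.103], 0.79)]
top block [([0.41, -0.352, 0.101], 0.89), ([0.596, 0.134, 0.02], 0.62)]
top lever_pad [([0.413, -0.248, 0.085], 0.68), ([0.539, -0.598, 0.005], 0.59)]
top lever [([0.408, -0.247, 0.084], 0.65)]
top coaster_top [([0.454, -0.04, 0.016], 0.69)]
top coaster [([0.454, -0.047, 0.021], 0.68)]
top green_jar []
top brush [([0.538, -0.6, 0.01], 0.75)]
top pot [([0.619, -0.512, 0.029], 0.61)]
top tape [([0.406, -0.59, 0.026], 0.55)]
scene lever [([0.405, -0.242, 0.084], 0.38)]
scene lever_pad []
scene blue_jar [([0.404, -0.249, 0.082], 0.71)]
```

View pics/scene0.png

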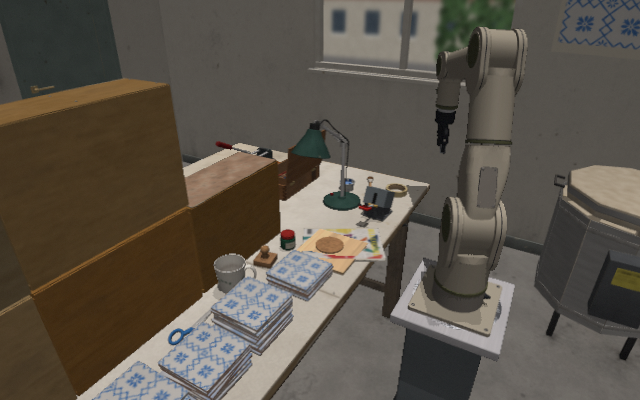

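View pics/top0.png

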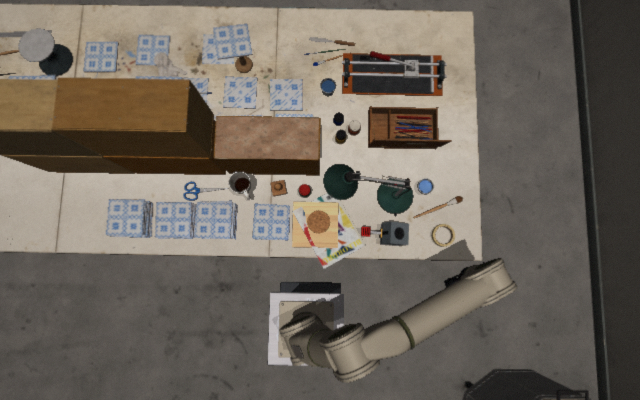

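The top view has the block at about (395,233), the red pad at (366,230), the coaster at (318,221) and the lamp shade at (341,181). I'll zoom in there.

Run:
```python
from h import *
b=cv2.imread('pics/top0.png'); cv2.imwrite('pics/c0.png',cv2.resize(b[150:260,290:420],None,fx=6,fy=5.4 if 0 else 6,interpolation=cv2.INTER_CUBIC)[:600,:780])
print('shade',ray_z('top',[341,181],.3)); print('pad',ray_z('top',[366,230.5],.087)); print('coaster',ray_z('top',[318,221.5],.018)); print('pix/m', proj('top',[.4,-.3,.1])-proj('top',[.4,-.4,.1]))
```

```text
shade [ 0.5798 -0.129   0.3   ]
pad [ 0.4126 -0.2461  0.087 ]
coaster [ 0.4535 -0.0442  0.018 ]
pix/m [-24.0548  -0.4308]
```

View pics/c0.png

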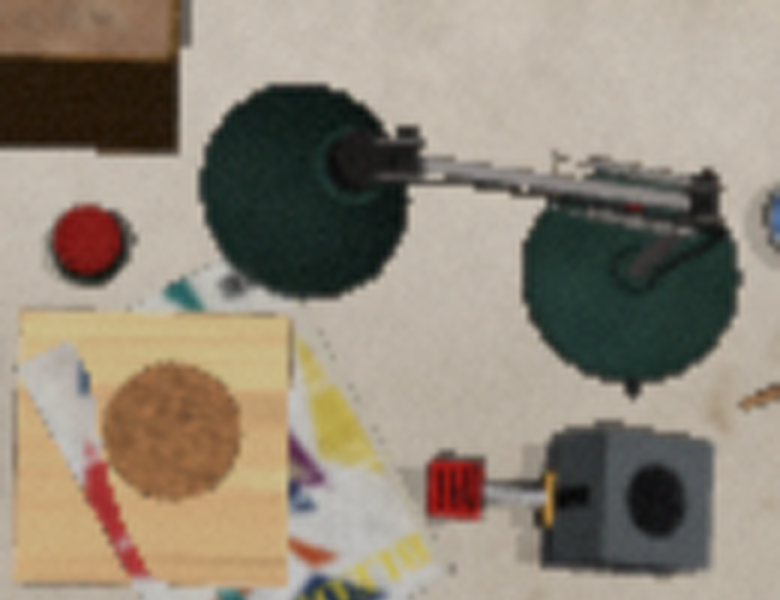

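The crop shows the lid at (657,500), the pad at (456,488) and the coaster at (172,431), in 6x crop pixels. Next I'll work out the geometry.

Run:
```python
from h import *
f=lambda x,y:[290+(x+.5)/6-.5,150+(y+.5)/6-.5]
m=ray_z('top',f(657,500),.105); p=ray_z('top',f(456,488),.087); c=ray_z('top',f(172,431),.018)
print(m,p,c,np.hypot(*(p-m)[:2]),'yaw',np.degrees(np.arctan2(*(p-m)[[1,0]])))
# block upper-face edges in crop: left edge top (608,428) bottom (603,568)
e=[ray_z('top',f(*q),.124) for q in [(608,428),(603,568)]]; d=e[0]-e[1]; print('level yaw',np.degrees(np.arctan2(d[1],d[0])),np.hypot(*d[:2]))
st()
```

```text
[ 0.4036 -0.3814  0.105 ] [ 0.4108 -0.2444  0.087 ] [ 0.4539 -0.0453  0.018 ] 0.13718757789063743 yaw 86.98582384866721
level yaw -2.34463799376282 0.09579889271378673
t 1.45 p [ 0.2364 -0.5786  0.4047] 
R [[0.926, 0.378, 0.0], [0.378, -0.926, -0.0], [0.0, 0.0, -1.0]] 
q [ 1.1604  0.3322 -0.0647  1.4601  0.0216  1.3499 -0.0885] F [ 0.5203  0.3232 -0.9573] w 0.9979030293316138 0.0
```

{"fn": "arm_command", "kwargs": {
  "plan": [
    {"dp": [29, -24, 0]},
    {"dp": [29, -24, 0]},
    {"dp": [29, -24, 0]},
    {"dp": [29, -24, 0]},
    {"dp": [29, -24, 0]}
  ],
  "grip": 1,
  "newtons": 20
}}

```text
invalid input at $.plan[0]: expected keys dp, spin
```

{"fn": "arm_command", "kwargs": {
  "plan": [
    {"dp": [29, -24, 0]},
    {"dp": [29, -24, 0]},
    {"dp": [29, -24, 0]},
    {"dp": [29, -24, 0]},
    {"dp": [29, -24, 0]}
  ]
}}

```text
invalid input at $.plan[0]: expected keys dp, spin
```

{"fn": "arm_command", "kwargs": {
  "plan": [
    {"dp": [0, 0, 20], "spin": -0.14},
    {"dp": [0, 0, 20], "spin": -0.14},
    {"dp": [0, 0, 20], "spin": -0.14},
    {"dp": [0, 0, 20], "spin": -0.14},
    {"dp": [0, 0, 0], "spin": -0.14}
  ]
}}

```text
clock: 1.95
position: [0.236, -0.5778, 0.3215]
ee_rot: [0.854, 0.52, 0.0, -0.002]
ft_force: [-0.1, 0.8, -0.0]
grip_width: 0.999
grasp_force: 0.0
```

{"fn": "arm_command", "kwargs": {
  "plan": [
    {"dp": [0, 0, 0], "spin": -0.14},
    {"dp": [0, 0, 0], "spin": -0.14},
    {"dp": [0, 0, 0], "spin": -0.14},
    {"dp": [0, 0, 0], "spin": 0},
    {"dp": [0, 0, 0], "spin": 0}
  ]
}}

```text
clock: 2.45
position: [0.2362, -0.5786, 0.3247]
ee_rot: [0.731, 0.683, 0.0, 0.0]
ft_force: [0.5, -0.3, -0.3]
grip_width: 1.001
grasp_force: 0.0
```

```bash
cat > go.py <<'E'
import sys
from h import *
o,R=st(); w=np.array([float(a) for a in sys.argv[1:4]]); d=(w-o['position'])*1000
print('tool dp mm',R.T@d,'spin to 87.5',-np.radians(87.5-np.degrees(np.arctan2(R[1,0],R[0,0]))))
E
python3 go.py 0.411 -0.2444 0.275; python3 -c "
from h import *
a=snap('top','t1');cv2.imwrite('pics/t1c.png',cv2.resize(a[150:260,290:420],None,fx=6,fy=6)[:600])"
```

```text
t 2.45 p [ 0.2362 -0.5786  0.3247] 
R [[0.067, 0.998, 0.0], [0.998, -0.067, -0.0], [-0.0, 0.0, -1.0]] 
q [ 1.2912  0.3956 -0.2314  1.5528  0.0947  1.2042  0.9757] F [ 0.5233 -0.2568 -0.2963] w 1.0012175164488346 0.0
tool dp mm [345.2481 151.8641  49.7378] spin to 87.5 -0.02370522961843366
```

View pics/t1c.png

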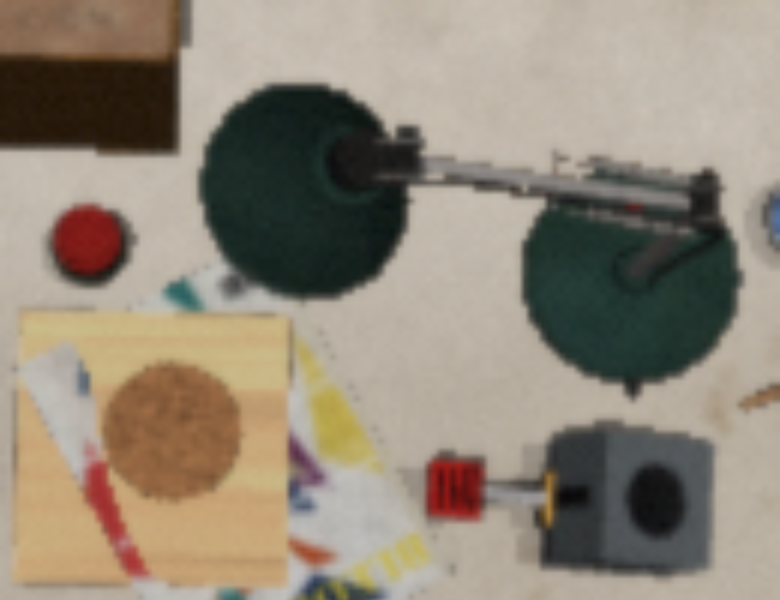

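The tool turned but didn't shift, and nothing in the scene has changed. Now over to the lever pad.

{"fn": "arm_command", "kwargs": {
  "plan": [
    {"dp": [34, 15, -4], "spin": 0},
    {"dp": [34, 15, -4], "spin": 0},
    {"dp": [34, 15, -4], "spin": 0},
    {"dp": [34, 15, -4], "spin": 0},
    {"dp": [34, 15, -4], "spin": -0.02}
  ],
  "grip": 1,
  "newtons": 20
}}

```text
clock: 3.0
position: [0.3225, -0.4122, 0.345]
ee_rot: [0.723, 0.691, -0.0, 0.0]
ft_force: [0.7, 0.5, 0.5]
grip_width: 0.146
grasp_force: 0.0
```

{"fn": "arm_command", "kwargs": {
  "plan": [
    {"dp": [34, 15, 0], "spin": 0},
    {"dp": [34, 15, 0], "spin": 0},
    {"dp": [34, 15, 0], "spin": 0},
    {"dp": [34, 15, 0], "spin": 0},
    {"dp": [34, 15, 0], "spin": 0}
  ]
}}

```text
clock: 3.5
position: [0.4046, -0.2455, 0.345]
ee_rot: [0.723, 0.691, -0.0, 0.0]
ft_force: [0.6, -0.5, 0.5]
grip_width: -0.002
grasp_force: 0.0
```

{"fn": "arm_command", "kwargs": {
  "plan": [
    {"dp": [0, 0, 20], "spin": 0},
    {"dp": [0, 0, 20], "spin": 0},
    {"dp": [0, 0, 20], "spin": 0},
    {"dp": [0, 0, 0], "spin": 0}
  ]
}}

```text
clock: 3.9
position: [0.4033, -0.2466, 0.2827]
ee_rot: [0.723, 0.691, -0.0, -0.002]
ft_force: [-0.1, 0.1, 0.2]
grip_width: 0.001
grasp_force: 0.0
```

```bash
python3 go.py 0.411 -0.2444 0.265
```

```text
t 3.9 p [ 0.4033 -0.2466  0.2827] 
R [[0.045, 0.999, -0.003], [0.999, -0.045, 0.002], [0.002, -0.003, -1.0]] 
q [ 0.9264  0.1477 -0.5026  1.9729  0.0813  1.0442  0.3419] F [-0.099   0.1109  0.2096] w 0.0006491396051950799 0.0
tool dp mm [ 2.4732  7.6115 17.6703] spin to 87.5 -0.0016720972637742347
```

{"fn": "arm_command", "kwargs": {
  "plan": [
    {"dp": [2, 7, 14], "spin": 0},
    {"dp": [0, 0, 3], "spin": 0},
    {"dp": [0, 0, 3], "spin": 0}
  ]
}}

```text
clock: 4.2
position: [0.4114, -0.2454, 0.2653]
ee_rot: [0.722, 0.691, 0.0, 0.0]
ft_force: [-0.1, 0.2, 0.3]
grip_width: -0.003
grasp_force: 0.0
```

{"fn": "arm_command", "kwargs": {
  "plan": [
    {"dp": [0, 0, 2], "spin": 0},
    {"dp": [0, 0, 2], "spin": 0}
  ]
}}

```text
clock: 4.4
position: [0.4113, -0.2455, 0.2613]
ee_rot: [0.722, 0.692, 0.0, 0.0]
ft_force: [-1.0, 2.7, 7.1]
grip_width: -0.002
grasp_force: 2.9
```

{"fn": "arm_command", "kwargs": {
  "plan": [
    {"dp": [0, 0, 2], "spin": 0},
    {"dp": [0, 0, 2], "spin": 0}
  ]
}}

```text
clock: 4.6
position: [0.4115, -0.2451, 0.2575]
ee_rot: [0.722, 0.692, 0.0, 0.0]
ft_force: [-0.5, 3.0, 5.8]
grip_width: 0.004
grasp_force: 2.9
```

{"fn": "arm_command", "kwargs": {
  "plan": [
    {"dp": [1, 0, 4], "spin": 0},
    {"dp": [1, 0, 4], "spin": 0},
    {"dp": [1, 0, 4], "spin": 0},
    {"dp": [0, 0, 4], "spin": 0},
    {"dp": [0, 0, 4], "spin": 0}
  ]
}}

```text
clock: 5.1
position: [0.4117, -0.242, 0.2374]
ee_rot: [0.722, 0.692, 0.0, 0.0]
ft_force: [-0.9, 4.1, 6.9]
grip_width: -0.001
grasp_force: 3.8
```

{"fn": "arm_command", "kwargs": {
  "plan": [
    {"dp": [0, 0, 3], "spin": 0},
    {"dp": [0, 0, 3], "spin": 0},
    {"dp": [0, 0, 2], "spin": 0}
  ]
}}

```text
clock: 5.4
position: [0.4117, -0.2421, 0.2293]
ee_rot: [0.722, 0.692, 0.0, 0.0]
ft_force: [-1.4, 3.3, 6.6]
grip_width: 0.003
grasp_force: 3.5
```

{"fn": "arm_command", "kwargs": {
  "plan": [
    {"dp": [0, 0, 2], "spin": 0},
    {"dp": [0, 0, 1], "spin": 0}
  ]
}}

```text
clock: 5.6
position: [0.4117, -0.2424, 0.2265]
ee_rot: [0.722, 0.692, 0.0, 0.001]
ft_force: [-1.4, 2.0, 7.0]
grip_width: 0.0
grasp_force: 3.3
```

{"fn": "arm_command", "kwargs": {
  "plan": [
    {"dp": [0, 0, 1], "spin": 0},
    {"dp": [0, 0, 1], "spin": 0}
  ]
}}

```text
clock: 5.8
position: [0.4117, -0.2426, 0.2246]
ee_rot: [0.722, 0.692, 0.0, 0.001]
ft_force: [-2.0, 0.6, 6.5]
grip_width: -0.0
grasp_force: 3.3
```

{"fn": "arm_command", "kwargs": {
  "plan": [
    {"dp": [0, 0, 1], "spin": 0},
    {"dp": [0, 0, 0], "spin": 0}
  ]
}}

```text
clock: 6.0
position: [0.4118, -0.2426, 0.2242]
ee_rot: [0.722, 0.692, -0.0, 0.001]
ft_force: [-3.8, 2.4, 13.9]
grip_width: -0.0
grasp_force: 7.2
```

{"fn": "arm_command", "kwargs": {
  "plan": [
    {"dp": [0, 0, 1], "spin": 0},
    {"dp": [0, 0, 0], "spin": 0}
  ]
}}

```text
clock: 6.2
position: [0.4119, -0.2426, 0.2239]
ee_rot: [0.722, 0.692, -0.0, 0.001]
ft_force: [-7.1, 4.3, 24.0]
grip_width: -0.003
grasp_force: 12.0
```

{"fn": "arm_command", "kwargs": {
  "plan": [
    {"dp": [0, 0, -20], "spin": 0},
    {"dp": [0, 0, -40], "spin": 0},
    {"dp": [0, 0, -45], "spin": 0},
    {"dp": [0, -30, -10], "spin": 0},
    {"dp": [0, -40, 0], "spin": 0}
  ],
  "grip": -1
}}

```text
clock: 6.7
position: [0.3421, -0.2393, 0.3392]
ee_rot: [0.722, 0.692, 0.001, 0.002]
ft_force: [-0.9, -1.5, -0.5]
grip_width: 0.849
grasp_force: 0.0
```

{"fn": "arm_command", "kwargs": {
  "plan": [
    {"dp": [0, -40, 0], "spin": 0},
    {"dp": [0, -10, 0], "spin": 0},
    {"dp": [0, 0, 0], "spin": 0}
  ]
}}

```text
clock: 7.0
position: [0.2904, -0.2374, 0.3372]
ee_rot: [0.723, 0.691, -0.0, 0.001]
ft_force: [0.3, -0.3, 0.8]
grip_width: 1.004
grasp_force: 0.0
```

```bash
python3 -c "
from h import *
a=snap('top','t2');b=snap('scene','s2')
cv2.imwrite('pics/t2c.png',np.hstack([cv2.resize(a[205:265,350:420],None,fx=6,fy=6),cv2.resize(b[170:230,350:410],None,fx=6,fy=6)]))
for th in ['blue_jar','jar_center']:
  for c in ['top','scene']: print(c,th,[(np.array(d['position']).round(3).tolist(),round(d['score'],2)) for d in finder.find_in(c,th)[:2]])
m=np.array([.4036,-.3814,.105]); z=np.array([-.4226*.045,-.4226,.906])
print(proj('top',m+.031*z),proj('top',m),proj('scene',m+.031*z),proj('scene',m))
"; python3 go.py 0.4032 -0.3894 0.35
```

```text
top blue_jar []
scene blue_jar [([0.389, -0.33, 0.091], 0.73), ([0.412, -0.371, 0.128], 0.37)]
top jar_center [([0.402, -0.384, 0.13], 0.65)]
scene jar_center [([0.407, -0.242, 0.051], 0.59)]
[403.556  232.6114] [399.0935 232.908 ] [383.3853 180.9916] [381.5135 188.4854]
t 7.3 p [ 0.2924 -0.2371  0.3366] 
R [[0.042, 0.999, 0.0], [0.999, -0.042, 0.001], [0.001, 0.0, -1.0]] 
q [ 1.0385 -0.158  -0.4342  2.1278 -0.0728  1.1586  0.5966] F [ 0.2247 -0.1832 -0.0041] w 1.00187897914226 0.0
tool dp mm [-147.5395  117.0973  -13.4267] spin to 87.5 0.0018899204026464767
```

View pics/t2c.png

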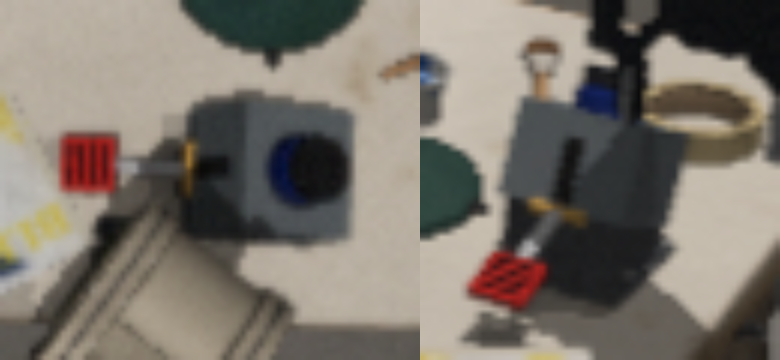

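The jar has risen: the lid is at about (321,170) in the crop, where I predicted it, and the lever is down. On to the grasp.

{"fn": "arm_command", "kwargs": {
  "plan": [
    {"dp": [-30, 0, -15], "spin": 0},
    {"dp": [-35, 24, 0], "spin": 0},
    {"dp": [-35, 31, 0], "spin": 0},
    {"dp": [-30, 31, 0], "spin": 0},
    {"dp": [-17, 31, 0], "spin": 0}
  ],
  "grip": -1
}}

```text
clock: 7.8
position: [0.4031, -0.3918, 0.3507]
ee_rot: [0.723, 0.691, 0.0, -0.0]
ft_force: [-1.0, 0.4, 0.6]
grip_width: 0.996
grasp_force: 0.0
```

{"fn": "arm_command", "kwargs": {
  "plan": [
    {"dp": [0, 0, 0], "spin": 0},
    {"dp": [0, 0, 0], "spin": 0}
  ]
}}

```text
clock: 8.0
position: [0.4029, -0.389, 0.3506]
ee_rot: [0.722, 0.692, 0.0, -0.001]
ft_force: [0.3, 0.3, 0.9]
grip_width: 0.998
grasp_force: 0.0
```

```bash
python3 go.py 0.4032 -0.389 0.280
```

```text
t 8.0 p [ 0.4029 -0.389   0.3506] 
R [[0.042, 0.999, -0.001], [0.999, -0.042, 0.002], [0.002, -0.001, -1.0]] 
q [ 1.0223  0.254  -0.3895  1.6908  0.1005  1.2185  0.5672] F [0.2673 0.3002 0.8746] w 0.9976775332047634 0.0
tool dp mm [-0.1387  0.3302 70.6028] spin to 87.5 0.0017387979431446059
```

{"fn": "arm_command", "kwargs": {
  "plan": [
    {"dp": [0, 0, 25], "spin": 0},
    {"dp": [0, 0, 25], "spin": 0},
    {"dp": [0, 0, 12], "spin": 0},
    {"dp": [0, 0, 6], "spin": 0},
    {"dp": [0, 0, 0], "spin": 0}
  ]
}}

```text
clock: 8.5
position: [0.4019, -0.3889, 0.2837]
ee_rot: [0.722, 0.692, -0.0, -0.0]
ft_force: [-0.4, -0.1, 0.3]
grip_width: 1.002
grasp_force: 0.0
```

{"fn": "arm_command", "kwargs": {
  "plan": [
    {"dp": [0, 0, 0], "spin": 0},
    {"dp": [0, 0, 0], "spin": 0},
    {"dp": [0, 0, 0], "spin": 0},
    {"dp": [0, 0, 0], "spin": 0},
    {"dp": [0, 0, 0], "spin": 0}
  ],
  "grip": 1,
  "newtons": 25
}}

```text
clock: 9.0
position: [0.4033, -0.3893, 0.2853]
ee_rot: [0.722, 0.692, 0.001, 0.002]
ft_force: [4.7, -1.6, 4.2]
grip_width: 0.545
grasp_force: 26.2
```

{"fn": "arm_command", "kwargs": {
  "plan": [
    {"dp": [-2.1, 0, -4.5], "spin": 0},
    {"dp": [-2.1, 0, -4.5], "spin": 0},
    {"dp": [0, 0, 0], "spin": 0}
  ]
}}

```text
clock: 9.3
position: [0.4031, -0.3928, 0.2935]
ee_rot: [0.722, 0.692, 0.001, 0.001]
ft_force: [6.1, 0.6, -1.6]
grip_width: 0.549
grasp_force: 27.4
```

{"fn": "arm_command", "kwargs": {
  "plan": [
    {"dp": [-2.1, 0, -4.5], "spin": 0},
    {"dp": [-2.1, 0, -4.5], "spin": 0},
    {"dp": [-2.1, 0, -4.5], "spin": 0},
    {"dp": [-2.1, 0, -4.5], "spin": 0},
    {"dp": [-2.1, 0, -4.5], "spin": 0}
  ]
}}

```text
clock: 9.8
position: [0.4014, -0.4036, 0.3153]
ee_rot: [0.722, 0.692, -0.0, -0.0]
ft_force: [0.3, 0.6, -1.1]
grip_width: 0.544
grasp_force: 27.3
```

{"fn": "arm_command", "kwargs": {
  "plan": [
    {"dp": [-1, 0, -15], "spin": 0},
    {"dp": [0, 0, -30], "spin": 0},
    {"dp": [0, 0, -30], "spin": 0},
    {"dp": [0, 0, -10], "spin": 0},
    {"dp": [0, 0, 0], "spin": 0}
  ]
}}

```text
clock: 10.3
position: [0.4014, -0.405, 0.4022]
ee_rot: [0.722, 0.692, -0.0, 0.002]
ft_force: [-0.3, 0.0, -2.7]
grip_width: 0.543
grasp_force: 27.4
```

```bash
python3 -c "
from h import *
a=snap('top','t3');b=snap('scene','s3')
cv2.imwrite('pics/s3c.png',np.hstack([cv2.resize(a[200:270,350:430],None,fx=5,fy=5),cv2.resize(b[145:215,350:430],None,fx=5,fy=5)]))
for c in ['top','scene']: print(c,[(np.array(d['position']).round(3).tolist(),round(d['score'],2)) for d in finder.find_in(c,'blue_jar')[:2]])
"; python3 go.py 0.454 -0.045 0.35
```

```text
top [([0.402, -0.374, 0.224], 0.45)]
scene [([0.401, -0.379, 0.229], 0.49)]
t 10.5 p [ 0.401  -0.4046  0.3987] 
R [[0.043, 0.999, -0.002], [0.999, -0.043, 0.002], [0.002, -0.002, -1.0]] 
q [ 1.0356  0.2401 -0.3821  1.6031  0.0915  1.3185  0.5973] F [-0.1365 -1.1547 -1.7686] w 0.5432290211885021 27.39865869283676
tool dp mm [361.4995  37.5618  49.1766] spin to 87.5 0.0006036136657670971
```

View pics/s3c.png

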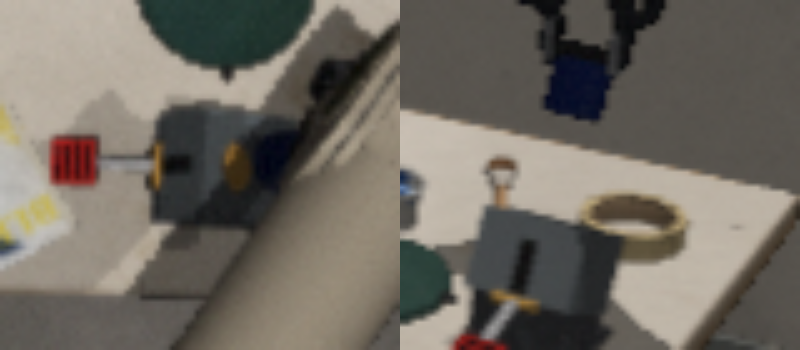

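The jar is out and held, still leaning. I'll carry it along the robot's side of the lamp to the coaster.

{"fn": "arm_command", "kwargs": {
  "plan": [
    {"dp": [12, -4, 0], "spin": 0},
    {"dp": [24, -4, 0], "spin": 0},
    {"dp": [28, -5, 0], "spin": 0},
    {"dp": [28, -5, 0], "spin": 0},
    {"dp": [28, -5, 0], "spin": 0}
  ]
}}

```text
clock: 11.0
position: [0.383, -0.282, 0.3994]
ee_rot: [0.722, 0.692, -0.0, -0.001]
ft_force: [0.7, 0.4, -1.4]
grip_width: 0.543
grasp_force: 27.4
```

{"fn": "arm_command", "kwargs": {
  "plan": [
    {"dp": [28, -5, 0], "spin": 0},
    {"dp": [28, -5, 0], "spin": 0},
    {"dp": [28, -5, 0], "spin": 0},
    {"dp": [28, -4, 0], "spin": 0},
    {"dp": [28, -3, 0], "spin": 0}
  ]
}}

```text
clock: 11.5
position: [0.3667, -0.1413, 0.3994]
ee_rot: [0.722, 0.692, -0.0, -0.0]
ft_force: [0.9, 0.5, -1.0]
grip_width: 0.542
grasp_force: 27.4
```

{"fn": "arm_command", "kwargs": {
  "plan": [
    {"dp": [28, -3, 5], "spin": 0},
    {"dp": [28, -3, 15], "spin": 0},
    {"dp": [16, 0, 20], "spin": 0},
    {"dp": [8, 0, 20], "spin": 0},
    {"dp": [0, 0, 10], "spin": 0}
  ]
}}

```text
clock: 12.0
position: [0.364, -0.0615, 0.3284]
ee_rot: [0.721, 0.692, -0.001, -0.001]
ft_force: [0.1, -0.4, -1.4]
grip_width: 0.544
grasp_force: 27.3
```

```bash
python3 go.py 0.444 -0.063 0.255
```

```text
t 12.0 p [ 0.364  -0.0615  0.3284] 
R [[0.041, 0.999, -0.002], [0.999, -0.041, -0.0], [-0.0, -0.002, -1.0]] 
q [ 0.8286 -0.1797 -0.704   2.1413 -0.1269  1.1432  0.1447] F [ 0.0538 -0.4242 -1.4329] w 0.544262658221913 27.335633039474487
tool dp mm [ 1.817  80.2104 73.1658] spin to 87.5 0.002666855695611293
```

{"fn": "arm_command", "kwargs": {
  "plan": [
    {"dp": [0, 10, 10], "spin": 0},
    {"dp": [0, 20, 15], "spin": 0},
    {"dp": [0, 20, 15], "spin": 0},
    {"dp": [2, 20, 15], "spin": 0},
    {"dp": [0, 10, 10], "spin": 0}
  ]
}}

```text
clock: 12.5
position: [0.4458, -0.0647, 0.264]
ee_rot: [0.722, 0.692, 0.0, -0.001]
ft_force: [0.1, 0.2, -1.8]
grip_width: 0.543
grasp_force: 27.3
```

```bash
python3 -c "
from h import *
a=snap('top','t4');b=snap('scene','s4')
cv2.imwrite('pics/s4c.png',np.hstack([cv2.resize(a[165:255,280:350],None,fx=5,fy=5),cv2.resize(b[195:285,280:365],None,fx=5,fy=5)]))
"; python3 go.py 0.444 -0.063 0.235
```

```text
t 12.6 p [ 0.4452 -0.0647  0.2638] 
R [[0.043, 0.999, -0.002], [0.999, -0.043, 0.002], [0.002, -0.002, -1.0]] 
q [ 0.7757  0.1561 -0.7679  2.034   0.1266  1.0009 -0.098 ] F [-0.5999 -0.2155 -2.158 ] w 0.5421446161124189 27.309650480747223
tool dp mm [ 1.6254 -1.1704 28.7892] spin to 87.5 0.00047287728085513604
```

View pics/s4c.png

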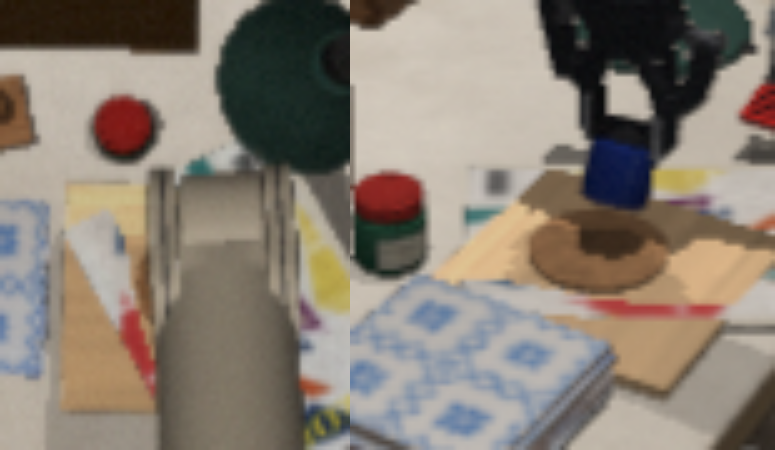

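The jar hangs leaning just over the coaster, whose middle is at about (598,245) in the crop. I'll lower it until it touches, with the grip at its lightest.

{"fn": "arm_command", "kwargs": {
  "plan": [
    {"dp": [1, -1, 10], "spin": 0},
    {"dp": [0, 0, 10], "spin": 0},
    {"dp": [0, 0, 4], "spin": 0},
    {"dp": [0, 0, 0], "spin": 0}
  ],
  "newtons": 20
}}

```text
clock: 13.0
position: [0.4435, -0.0634, 0.2407]
ee_rot: [0.722, 0.692, -0.0, -0.0]
ft_force: [-0.1, -0.1, -1.3]
grip_width: 0.544
grasp_force: 27.4
```

{"fn": "arm_command", "kwargs": {
  "plan": [
    {"dp": [0, 0, 2], "spin": 0},
    {"dp": [0, 0, 1], "spin": 0},
    {"dp": [0, 0, 0], "spin": 0}
  ]
}}

```text
clock: 13.3
position: [0.4441, -0.0633, 0.2383]
ee_rot: [0.722, 0.692, 0.0, 0.0]
ft_force: [-0.6, -0.1, -2.2]
grip_width: 0.544
grasp_force: 27.4
```

{"fn": "arm_command", "kwargs": {
  "plan": [
    {"dp": [0, 0, 1], "spin": 0},
    {"dp": [0, 0, 1], "spin": 0},
    {"dp": [0, 0, 0], "spin": 0}
  ]
}}

```text
clock: 13.6
position: [0.4441, -0.0633, 0.2361]
ee_rot: [0.722, 0.692, -0.0, 0.0]
ft_force: [-0.3, 0.3, -1.9]
grip_width: 0.541
grasp_force: 27.4
```

{"fn": "arm_command", "kwargs": {
  "plan": [
    {"dp": [0, 0, 1], "spin": 0},
    {"dp": [0, 0, 1], "spin": 0},
    {"dp": [0, 0, 0], "spin": 0}
  ]
}}

```text
clock: 13.9
position: [0.444, -0.0633, 0.2341]
ee_rot: [0.722, 0.692, -0.0, -0.0]
ft_force: [-0.8, -0.1, -2.3]
grip_width: 0.545
grasp_force: 27.4
```

{"fn": "arm_command", "kwargs": {
  "plan": [
    {"dp": [0, 0, 1], "spin": 0},
    {"dp": [0, 0, 0], "spin": 0}
  ]
}}

```text
clock: 14.1
position: [0.4442, -0.0633, 0.2333]
ee_rot: [0.722, 0.692, 0.0, 0.0]
ft_force: [-0.7, 0.8, -0.5]
grip_width: 0.545
grasp_force: 27.5
```

{"fn": "arm_command", "kwargs": {
  "plan": [
    {"dp": [0, 0, 1], "spin": 0},
    {"dp": [0, 0, 0], "spin": 0}
  ]
}}

```text
clock: 14.3
position: [0.4443, -0.0631, 0.2327]
ee_rot: [0.722, 0.692, 0.0, 0.0]
ft_force: [-2.7, 0.3, 8.0]
grip_width: 0.544
grasp_force: 28.2
```

{"fn": "arm_command", "kwargs": {
  "plan": [
    {"dp": [1, 0, 0.2], "spin": 0},
    {"dp": [1, 0, 0.2], "spin": 0},
    {"dp": [0, 0, 0], "spin": 0}
  ]
}}

```text
clock: 14.6
position: [0.4444, -0.0612, 0.2325]
ee_rot: [0.722, 0.692, -0.0, 0.0]
ft_force: [-4.0, 0.1, 9.5]
grip_width: 0.542
grasp_force: 28.3
```

{"fn": "arm_command", "kwargs": {
  "plan": [
    {"dp": [1, 0, 0.2], "spin": 0},
    {"dp": [1, 0, 0.2], "spin": 0},
    {"dp": [0, 0, 0], "spin": 0}
  ]
}}

```text
clock: 14.9
position: [0.4445, -0.0593, 0.2322]
ee_rot: [0.722, 0.692, -0.0, 0.0]
ft_force: [-4.5, -0.3, 10.9]
grip_width: 0.541
grasp_force: 28.4
```

{"fn": "arm_command", "kwargs": {
  "plan": [
    {"dp": [1, 0, 0.3], "spin": 0},
    {"dp": [1, 0, 0.3], "spin": 0},
    {"dp": [1, 0, 0.3], "spin": 0},
    {"dp": [1, 0, 0.3], "spin": 0},
    {"dp": [0, 0, 0], "spin": 0}
  ]
}}

```text
clock: 15.4
position: [0.4449, -0.0552, 0.231]
ee_rot: [0.722, 0.692, 0.0, 0.001]
ft_force: [-2.8, 0.1, 9.5]
grip_width: 0.543
grasp_force: 29.1
```

```bash
python3 -c "
from h import *
b=snap('scene','s5')
cv2.imwrite('pics/s5c.png',cv2.resize(b[205:265,300:380],None,fx=8,fy=8,interpolation=cv2.INTER_CUBIC))"
```

```text
(no output)
```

View pics/s5c.png

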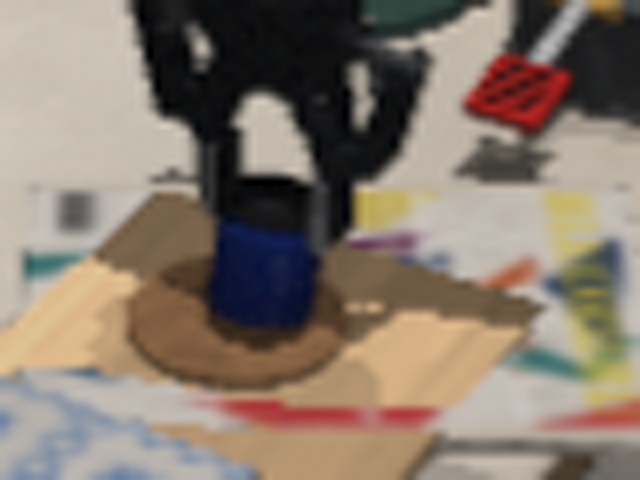

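The jar's foot is on the coaster at about (260,320) in the crop and it is turning in the grip. I'll carry on along the arc.

{"fn": "arm_command", "kwargs": {
  "plan": [
    {"dp": [1, 0, 0.3], "spin": 0},
    {"dp": [1, 0, 0.3], "spin": 0},
    {"dp": [1, 0, 0.35], "spin": 0},
    {"dp": [1, 0, 0.35], "spin": 0},
    {"dp": [0, 0, 0], "spin": 0}
  ]
}}

```text
clock: 15.95
position: [0.4452, -0.0512, 0.2297]
ee_rot: [0.722, 0.692, 0.0, 0.001]
ft_force: [-1.3, -0.4, 8.6]
grip_width: 0.544
grasp_force: 29.6
```

{"fn": "arm_command", "kwargs": {
  "plan": [
    {"dp": [1, 0, 0.4], "spin": 0},
    {"dp": [1, 0, 0.4], "spin": 0},
    {"dp": [1, 0, 0.4], "spin": 0},
    {"dp": [1, 0, 0.4], "spin": 0},
    {"dp": [0, 0, 0], "spin": 0}
  ]
}}

```text
clock: 16.45
position: [0.4454, -0.0472, 0.228]
ee_rot: [0.722, 0.692, 0.0, 0.001]
ft_force: [-1.0, -0.0, 6.3]
grip_width: 0.54
grasp_force: 30.1
```

{"fn": "arm_command", "kwargs": {
  "plan": [
    {"dp": [1, 0, 0.5], "spin": 0},
    {"dp": [1, 0, 0.5], "spin": 0},
    {"dp": [0, 0, 0], "spin": 0}
  ]
}}

```text
clock: 16.75
position: [0.4455, -0.0451, 0.2271]
ee_rot: [0.722, 0.692, 0.0, 0.001]
ft_force: [-1.7, 0.4, 8.3]
grip_width: 0.543
grasp_force: 30.5
```

{"fn": "arm_command", "kwargs": {
  "plan": [
    {"dp": [1, 0, 0.5], "spin": 0},
    {"dp": [0, 0, 0], "spin": 0}
  ]
}}

```text
clock: 16.95
position: [0.4455, -0.0441, 0.2265]
ee_rot: [0.722, 0.692, 0.0, 0.001]
ft_force: [-0.9, 0.8, 7.0]
grip_width: 0.543
grasp_force: 30.7
```

{"fn": "arm_command", "kwargs": {
  "plan": [
    {"dp": [1, 0, 0.5], "spin": 0},
    {"dp": [0, 0, 0], "spin": 0}
  ]
}}

```text
clock: 17.15
position: [0.4455, -0.0431, 0.2261]
ee_rot: [0.722, 0.692, 0.0, 0.001]
ft_force: [-2.0, -0.0, 8.4]
grip_width: 0.54
grasp_force: 31.0
```

{"fn": "arm_command", "kwargs": {
  "plan": [
    {"dp": [1, 0, 0.3], "spin": 0},
    {"dp": [0, 0, 0], "spin": 0}
  ]
}}

```text
clock: 17.35
position: [0.4455, -0.0424, 0.2258]
ee_rot: [0.722, 0.692, 0.0, 0.001]
ft_force: [-2.5, -0.5, 8.7]
grip_width: 0.544
grasp_force: 31.2
```

{"fn": "arm_command", "kwargs": {
  "plan": [
    {"dp": [0.5, 0, 0.7], "spin": 0},
    {"dp": [0, 0, 0], "spin": 0}
  ]
}}

```text
clock: 17.55
position: [0.4455, -0.042, 0.2255]
ee_rot: [0.722, 0.692, -0.0, 0.001]
ft_force: [-5.1, -0.7, 16.5]
grip_width: 0.543
grasp_force: 32.1
```

{"fn": "arm_command", "kwargs": {
  "plan": [
    {"dp": [1, 0, 0.5], "spin": 0},
    {"dp": [0, 0, 0], "spin": 0}
  ]
}}

```text
clock: 17.75
position: [0.4456, -0.0416, 0.2254]
ee_rot: [0.722, 0.692, -0.001, 0.001]
ft_force: [-9.9, -4.4, 25.9]
grip_width: 0.543
grasp_force: 32.9
```

{"fn": "arm_command", "kwargs": {
  "plan": [
    {"dp": [1, 0, 0.3], "spin": 0},
    {"dp": [0, 0, 0], "spin": 0}
  ]
}}

```text
clock: 17.95
position: [0.4456, -0.0412, 0.2252]
ee_rot: [0.723, 0.691, -0.001, 0.002]
ft_force: [-9.9, -8.1, 26.8]
grip_width: 0.542
grasp_force: 33.3
```

It is flat now: both directions have gone stiff. I'll back off a little and open.

{"fn": "arm_command", "kwargs": {
  "plan": [
    {"dp": [-1, 0, -0.7], "spin": 0},
    {"dp": [0, 0, -0.7], "spin": 0},
    {"dp": [0, 0, 0], "spin": 0}
  ]
}}

```text
clock: 18.25
position: [0.4454, -0.0412, 0.2254]
ee_rot: [0.722, 0.692, 0.0, 0.001]
ft_force: [-2.2, -2.8, 6.3]
grip_width: 0.547
grasp_force: 31.5
```

{"fn": "arm_command", "kwargs": {
  "plan": [
    {"dp": [0, 0, 0], "spin": 0},
    {"dp": [0, 0, 0], "spin": 0},
    {"dp": [0, 0, 0], "spin": 0},
    {"dp": [0, 0, 0], "spin": 0},
    {"dp": [0, 0, 0], "spin": 0}
  ],
  "grip": -1
}}

```text
clock: 18.75
position: [0.445, -0.0407, 0.2248]
ee_rot: [0.722, 0.692, -0.0, -0.0]
ft_force: [0.6, -0.3, 0.9]
grip_width: 0.998
grasp_force: 0.0
```

{"fn": "arm_command", "kwargs": {
  "plan": [
    {"dp": [0, 0, -10], "spin": 0},
    {"dp": [0, 0, -25], "spin": 0},
    {"dp": [0, 0, -30], "spin": 0},
    {"dp": [0, -20, -30], "spin": 0},
    {"dp": [0, -30, 0], "spin": 0}
  ]
}}

```text
clock: 19.25
position: [0.3965, -0.0379, 0.3238]
ee_rot: [0.722, 0.692, 0.002, 0.002]
ft_force: [-0.2, 0.8, -0.1]
grip_width: 1.0
grasp_force: 0.0
```

{"fn": "arm_command", "kwargs": {
  "plan": [
    {"dp": [-30, -30, 0], "spin": 0},
    {"dp": [-35, -20, 0], "spin": 0},
    {"dp": [-35, 0, 0], "spin": 0},
    {"dp": [-35, 0, 0], "spin": 0},
    {"dp": [0, 0, 0], "spin": 0}
  ]
}}

```text
clock: 19.75
position: [0.3386, -0.1747, 0.3206]
ee_rot: [0.724, 0.69, 0.0, 0.001]
ft_force: [0.4, 0.4, -0.1]
grip_width: 1.0
grasp_force: 0.0
```

```bash
python3 -c "
from h import *
st();a=snap('top','t6');b=snap('scene','s6')
cv2.imwrite('pics/s6c.png',np.hstack([cv2.resize(a[190:250,290:350],None,fx=6,fy=6,interpolation=cv2.INTER_CUBIC),cv2.resize(b[215:275,300:370],None,fx=6,fy=6,interpolation=cv2.INTER_CUBIC)]))
for c in ['top','scene']: print(c,[(np.array(d['position']).round(3).tolist(),round(d['score'],2)) for d in finder.find_in(c,'blue_jar')[:2]])"
```

```text
t 19.75 p [ 0.3386 -0.1747  0.3206] 
R [[0.048, 0.999, 0.001], [0.999, -0.048, -0.001], [-0.001, 0.001, -1.0]] 
q [ 0.9622 -0.129  -0.5594  2.1341 -0.0759  1.1168  0.3921] F [ 0.4082  0.4457 -0.0632] w 1.0000276603626364 0.0
top [([0.441, -0.038, 0.073], 0.64)]
scene [([0.441, -0.021, 0.057], 0.52)]
```

View pics/s6c.png

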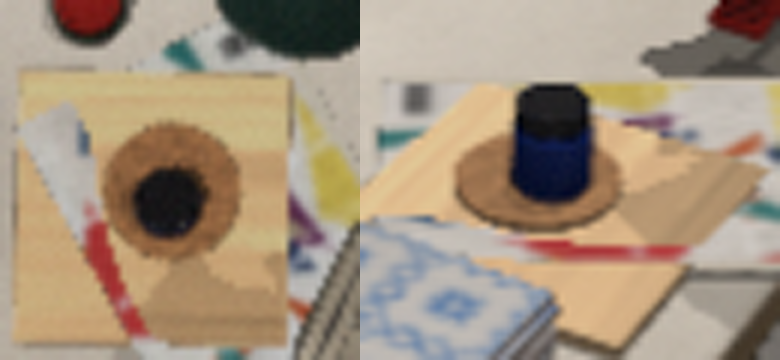

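The jar stands upright on the coaster: lid at (169,203) and coaster centre at (172,190) in the crop, about 15 mm off centre, within the 28 mm allowed. Nothing else has moved in this view and the gripper is clear.

```bash
python3 -c "
from h import *
print(manip.hand_in())"
```

```text
the job is handed in; nothing more can be done
None
```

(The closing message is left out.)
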